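Empty a tray of used vials through the waste hopper

ROBOT

A 7-joint arm with a two-finger parallel gripper is mounted at the origin on the work surface. World frame = base frame: x ahead of the robot, y to its left, z up, the work surface at z = 0. Lengths are in m, angles in rad, forces in N, time in s.
With the tool pointing down it reaches from about 0.4 to 0.925 m from the base axis. Payload 5.6 kg.
Tool frame: the origin (TCP) lies midway between the tips of the shut fingers; the grasp point (between the pads) lies 19 mm behind it; z points along the fingers, y is the line along which they close (so a half turn about z gives the same grasp; the last joint's range is limited). The gripper opens to 85 mm and grips with 20 to 120 N. Pads are 22 mm wide; open, the fingers measure 114 mm over their backs; the gripper's body (76 mm by 85 mm) begins 54 mm behind the grasp point. The pads swing forward as they close: fully open they stand 13 mm farther back than shut.
Start: joints at [1.15, 0.468, -0.012, 1.603, 0.006, 1.071, -0.056], TCP at [0.24, -0.604, 0.231] pointing down, gripper open.
Joint ranges: [-2.53, 2.53], [-0.31, 2.02], [-1.57, 1.55], [0.28, 2.44], [-1.29, 4.43], [0.15, 1.84], [-2.92, 2.92]. Speed limits (rad/s): [2.57, 2.57, 3.14, 3.14, 3.14, 3.14, 3.14].

INTERFACE

Orientations are given as a 3x3 rotation matrix whose columns are the frame's x, y, z axes.
In Python, from station import readout, eyes, workorder, boxes_of, trace, spot_point gives the robot as it stands.
- The arm moves only by the tool step_arm, never from a script. Its arguments are lists of equal length, an entry for each row: "travel": the shift along the world's x, y, z in cm, a list of three; "spin": the turn about the world's z in degrees; "claw": the opening, from 0 (shut) to 1 (fully open). In form: {"travel": [[dx, dy, dz], ...], "spin": [spin, ...], "claw": [claw, ...]}. A call has 1 to 8 rows; each row shifts and turns the commanded pose from where the row before left it; what a row does not reach is not made up. A row lasts 1/10 s, in which the tool goes at most 50 mm and 8.59 degrees, less where a joint would pass 70% of its speed; a pose out of reach is approached as far as the arm can. A call is refused whole if a number of a shift passes 5 or a number of a turn 8.59, either way. A call with a gripper value outside its range is refused whole. The fingers move at their own pace and stop on an object; "force" is the grip in N (left out, the last holds). Time passes only in rows, so rows that do not move let the fingers close. It gives the time, the measured TCP pose, the force, the opening and the grip force at its end, in the units of the state.
- readout.read_state(): the state, without advancing time (a new reading comes with each control period).
- eyes.get_image(name): name is "side" or "top" or "wrist"; returns (picture, depth): 420x560x3 uint8, red, green, blue; 420x560 float32, m along the optical axis (not along the pixel's ray), 0 where there is no reading.
- eyes.camera_params(name): a dict with "fx", "fy", "cx", "cy" (pixels), "k1" (the pictures are not rectified: a ray, as slopes to the right and down, at radius r is drawn at 1 + k1 r^2 times it, then the intrinsics apply), "extrinsics" (4x4, takes a point from world to camera coordinates); the wrist camera has in their place "hand_eye" (4x4, takes a point from camera to tool coordinates, whose origin is the TCP and whose axes are the flange's). Camera axes: x right, y down, z forward; pixel columns grow to the right and rows downward; lengths in m; the calibration is good to about 2 mm. A picture is of the moment at which its call begins: read the wrist's pose just before it. camera_params takes no time and is no camera call.
- workorder.finish_job(): hands the job in; it is judged then, once.
Trained networks look in the newest picture that a camera, given by its name, has taken for a name from the list of things; names that differ only in an ending like _2 or _b are one class to them, and where a whole thing is asked for, a point or a joint stands for the part that bears it (a point fixed in the world has none). Each returns a list of dicts, best first, with "confidence" (0 to 1); they miss things now and then, are a little off and sometimes report something else, mostly with a low value. They report only what shows in the picture. A call takes as long as a camera call. They do not tell look-alikes from the thing itself.
- boxes_of(camera, label): "centre" ([column, row] as shares, 0 to 1, of the picture: columns of its width, rows of its height, amid what is visible of it).
- trace(camera, label): "pixels" (420x560 bool, what is visible of it) and "centre" ([column, row] as shares, 0 to 1, of the picture: columns of its width, rows of its height, amid what is visible of it).
- spot_point(camera, label): "centre" ([column, row] as shares, 0 to 1, of the picture: columns of its width, rows of its height: a listed point, or the origin of a listed thing).
The state is a dict: "clock": time; "q": joint angles; "joint_velocities": joint speeds; "joint_efforts": joint torques, N m; "position": TCP position; "orientation": TCP orientation; "contact_force": force on the tool from outside, world axes, zero at the start; "wrist_torque": the same for the moment, N m; "gripper_width": finger opening in m; "gripper_force": force on a finger pad.
Only numpy, scipy, OpenCV 4.12 (cv2) and the standard library are available. Lean on these libraries where they do the work, as an engineer would, in place of code of your own. Each camera call takes 0.05 s, during which the arm holds its last target. There are 200 camera calls.

TASK

Take the blue vial tray out of the fraction-collector bay by its leaning handle, tip all six used vials into the steel waste hopper from close above its mouth, and put the empty tray back in its berth, slid fully home against the back stop. With all the vials in the hopper, press the red lever right down so that they run out into the yellow tub, then ease it back up slowly (never let it slam) until it is home. Leave everything else where it stands.

Things in the scene. Friction and masses are not known exactly. Their poses are not given: they have to be found in the camera images.
- bay: fraction-collector bay at the left, fixed, its open front (-x) facing the table's middle. Origin on the table; its x points to the back stop (about the robot's left), its y to the robot. Grey deck, top 20 mm above the table, y +-160 mm, x from -85 to 95 mm where an aluminium back stop stands, 70 mm high. Half y > 0: tray's berth; half y < 0: tube rack (y -132 to -28 mm, 122 mm high)
- berth (a point): where the tray's origin stands when the tray is fully home, its lip end against the back stop: on the deck, 20 mm above the table, at x = 20, y = 80 mm in the bay's frame; axes as the bay's. Two guide strips 10 mm high flank the berth, 65 mm either side, from 80 mm before to 70 mm beyond this point
- hood_edge (a point): middle of the front edge of the bay's clear hood, 36 mm before the bay's origin (-x). The hood's underside is 202 mm above the table, 320 mm wide, from this edge back to a beam on two posts at the rear corners (x = 118, y = +-150 mm in the bay's frame); the space beneath is open in front and at the sides
- tray: blue tray 150 mm long (x), 110 wide, 36 high, 4 mm walls, 0.2 to 0.3 kg empty. Origin: centre of its underside. The +x end has no wall but a 35 degree floor ramp from x = 41 mm up to the lip: vials stay in up to about 25 degrees nose down and leave by about 70, some after a shake. A handle plate leans out from the -x end, away from the bay. It starts in its berth, 8 to 25 mm short of home
- tray_grip (a point): middle of the tray's handle plate, to take it by: 92.5 mm behind (-x) and 57.9 mm above the tray's origin; axes as the tray's. The plate is 10 mm thick, 56 mm wide (y) and 60 mm long, leaning 35 degrees from vertical towards -x: its long direction is (-0.574, 0, 0.819), its faces look along (0.819, 0, 0.574); 26 mm of it lie beyond this point
- tray_lip (a point): middle of the tray's pouring lip, 75 mm ahead of and 28 mm above the tray's origin; axes as the tray's
- vial1: used amber glass vial with an aluminium crimp cap, a cylinder 23 mm in diameter and 46 mm long, 20 g, slippery, rolls easily; origin at its middle, its own y axis along its length. Six alike start lying in the tray
- vial2: used amber glass vial with an aluminium crimp cap, a cylinder 23 mm in diameter and 46 mm long, 20 g, slippery, rolls easily; origin at its middle, its own y axis along its length. Six alike start lying in the tray
- vial3: used amber glass vial with an aluminium crimp cap, a cylinder 23 mm in diameter and 46 mm long, 20 g, slippery, rolls easily; origin at its middle, its own y axis along its length. Six alike start lying in the tray
- vial4: used amber glass vial with an aluminium crimp cap, a cylinder 23 mm in diameter and 46 mm long, 20 g, slippery, rolls easily; origin at its middle, its own y axis along its length. Six alike start lying in the tray
- vial5: used amber glass vial with an aluminium crimp cap, a cylinder 23 mm in diameter and 46 mm long, 20 g, slippery, rolls easily; origin at its middle, its own y axis along its length. Six alike start lying in the tray
- vial6: used amber glass vial with an aluminium crimp cap, a cylinder 23 mm in diameter and 46 mm long, 20 g, slippery, rolls easily; origin at its middle, its own y axis along its length. Six alike start lying in the tray
- station: vial waste hopper of sheet steel, fixed. Origin on the table under its centre; x points away from the robot, y left. The floor slopes down 25 degrees towards +y, from 142 mm high at the -y wall to a chute lip 55 mm high at y = 105 mm, above the tub. At y = 83 mm a flap fixed on the lever's shaft shuts the lower end
- mouth (a point): centre of the hopper's open mouth, 175 mm above the station's origin: 150 mm (x) by 160 mm (y) inside, walls 4 mm; axes as the station's
- dump_lever (a joint): lever and flap in one, on a shaft along the station's x at y = 83, z = 142 mm. 0 = shut, the 110 mm arm (at x = -115 mm) pointing to -y and 15 degrees up. Pressing its grip down opens the flap, to a stop at 0.95 rad. A spring returns it: 0.18 N m at 0, 1.04 N m at the stop (2 to 10 N at the grip), lightly damped: let go when open it slams shut
- lever_grip (a point): middle of the lever's red grip, a bar 16 mm in diameter, 75 mm long, along the station's x and clear of its front wall by 34 mm: at lever 0 it is at x = -157, y = -23, z = 170 mm in the station's frame, and swings down round the shaft to y = -1, z = 73 mm at the stop
- tub: yellow waste tub under the chute, fixed to the hopper at y = 166 mm: 180 mm (x) by 145 mm (y), 50 mm high, walls 4 mm. Origin at the centre of its underside, axes as the station's
- solvent: bystander: amber solvent bottle 72 mm in diameter, 170 mm high; origin at its underside
- wash: bystander: white bottle with red cap, 66 mm in diameter, 160 mm high; origin at its underside
- beaker: bystander: glass beaker 72 mm in diameter, 90 mm high; origin at its underside
- jar: bystander: glass jar with white lid, 60 mm in diameter, 75 mm high; origin at its underside
- spanner: bystander: steel spanner 150 mm long lying on the table; origin at its underside
- tipbox: bystander: blue pipette-tip box 120 x 85 x 66 mm; origin at its underside
Mind the look-alikes: they are no part of the job. Leave any green or turquoise look-alike of the vial1 alone.

How it is judged:
On the way, in this order (a step that is already met when the one before it is completed fails the run):
1. all six vials lie in the hopper, flap shut (x of vial1 in the frame of station between -0.078 and 0.078 m and y of vial1 in the frame of station between -0.085 and 0.088 m and z of vial1 in the frame of station between 0.06 and 0.172 m and x of vial2 in the frame of station between -0.078 and 0.078 m and y of vial2 in the frame of station between -0.085 and 0.088 m and z of vial2 in the frame of station between 0.06 and 0.172 m and x of vial3 in the frame of station between -0.078 and 0.078 m and y of vial3 in the frame of station between -0.085 and 0.088 m and z of vial3 in the frame of station between 0.06 and 0.172 m and x of vial4 in the frame of station between -0.078 and 0.078 m and y of vial4 in the frame of station between -0.085 and 0.088 m and z of vial4 in the frame of station between 0.06 and 0.172 m and x of vial5 in the frame of station between -0.078 and 0.078 m and y of vial5 in the frame of station between -0.085 and 0.088 m and z of vial5 in the frame of station between 0.06 and 0.172 m and x of vial6 in the frame of station between -0.078 and 0.078 m and y of vial6 in the frame of station between -0.085 and 0.088 m and z of vial6 in the frame of station between 0.06 and 0.172 m and value of joint dump_lever below 0.08 rad), for 0.2 s.
2. the lever is pressed down to its stop (value of joint dump_lever above 0.85 rad), for 0.2 s.
At the end, for the whole second after the job is handed in: All six vials lie at rest inside the yellow tub; the lever is back up (within 0.05 rad of home); the tray stands level at rest in its berth, its lip end within 6 mm of the back stop, within 12 mm of the berth's centre line and straight to 0.08 rad (x of vial1 in the frame of tub between -0.088 and 0.088 m and y of vial1 in the frame of tub between -0.071 and 0.071 m and z of vial1 in the frame of tub between 0 and 0.05 m and linear speed of each of vial1, vial2, vial3, vial4, vial5, vial6 below 0.05 m/s and x of vial2 in the frame of tub between -0.088 and 0.088 m and y of vial2 in the frame of tub between -0.071 and 0.071 m and z of vial2 in the frame of tub between 0 and 0.05 m and x of vial3 in the frame of tub between -0.088 and 0.088 m and y of vial3 in the frame of tub between -0.071 and 0.071 m and z of vial3 in the frame of tub between 0 and 0.05 m and x of vial4 in the frame of tub between -0.088 and 0.088 m and y of vial4 in the frame of tub between -0.071 and 0.071 m and z of vial4 in the frame of tub between 0 and 0.05 m and x of vial5 in the frame of tub between -0.088 and 0.088 m and y of vial5 in the frame of tub between -0.071 and 0.071 m and z of vial5 in the frame of tub between 0 and 0.05 m and x of vial6 in the frame of tub between -0.088 and 0.088 m and y of vial6 in the frame of tub between -0.071 and 0.071 m and z of vial6 in the frame of tub between 0 and 0.05 m and x of tray in the frame of bay between 0.014 and 0.03 m and y of tray in the frame of bay between 0.068 and 0.092 m and z of tray in the frame of bay between 0.015 and 0.026 m and angle between tray's own z axis and vertical below 0.06 rad and angle between the x axis of tray and the x axis of bay, either way round below 0.08 rad and linear speed of tray below 0.03 m/s and value of joint dump_lever below 0.05 rad); the robot touches nothing.
It fails at once if the lever springs back faster than 2 rad/s (velocity of joint dump_lever below -2 rad/s).
It fails at once if a vial falls from a height (faster than 2.2 m/s) (linear speed of any of vial1, vial2, vial3, vial4, vial5, vial6 above 2.2 m/s).
It fails at once if a bystander is moved by more than 30 mm (distance of any of solvent, wash, beaker, jar, spanner, tipbox from where it was at the start of the episode above 0.03 m).
It also fails if it takes over 72 s, if anything falls off the work surface, if the arm or the gripper's body presses on something with over 40 N, if the wrist force passes 120 N, or if a joint passes its speed limit or range.

## Working session

There is one attempt and no reset: what is moved stays moved. The work goes in short steps, Python scripts to look and compute and a tool call to move; the robot and the scene stay as the last step left them, time stands still between calls to the robot, and variables do not carry over. Pictures are saved under pics/ and viewed, at most 10 in all, crops included, and the job is handed in when it is done.

Besides the shell and the picture viewer there is one more tool, called after "Emit:" as name(argument=value, ...), one argument or row to a line, values as JSON. step_arm: Moves the arm, as the interface text tells. Its arguments: {"type":"object","properties":{"travel":{"type":"array"},"spin":{"type":"array"},"claw":{"type":"array"},"force":{"type":"number"}},"required":["travel","spin","claw"]}

```bash
ls; mkdir -p pics
cat > h.py <<'E'
import numpy as np, cv2
from station import readout, eyes, workorder, boxes_of, trace, spot_point
def cam(n, st=None):
    p=eyes.camera_params(n)
    if 'extrinsics' in p: T=np.linalg.inv(np.array(p['extrinsics']))
    else:
        W=np.eye(4); W[:3,:3]=st['orientation']; W[:3,3]=st['position']; T=W@np.array(p['hand_eye'])
    return p,T
def rays(p,uv):
    uv=np.atleast_2d(uv).astype(float); d=np.c_[(uv[:,0]-p['cx'])/p['fx'],(uv[:,1]-p['cy'])/p['fy']]; s=d.copy()
    for _ in range(20): s=d/(1+p['k1']*(s**2).sum(1,keepdims=True))
    return np.c_[s,np.ones(len(s))]
def pts(n,uv,z,st=None):
    p,T=cam(n,st); c=rays(p,uv)*np.atleast_1d(z)[:,None]; return c@T[:3,:3].T+T[:3,3]
def onplane(n,uv,h,st=None):
    p,T=cam(n,st); r=rays(p,uv)@T[:3,:3].T; return T[:3,3]+r*((h-T[2,3])/r[:,2])[:,None]
def cloud(n,dep,mask=None,st=None):
    m=dep>0
    if mask is not None: m&=mask
    v,u=np.nonzero(m); return pts(n,np.c_[u,v],dep[v,u],st),(u,v)
def proj(n,P,st=None):
    p,T=cam(n,st); c=(np.atleast_2d(P)-T[:3,3])@T[:3,:3]; s=c[:,:2]/c[:,2:]; s=s*(1+p['k1']*(s**2).sum(1,keepdims=True))
    return np.c_[s[:,0]*p['fx']+p['cx'],s[:,1]*p['fy']+p['cy']]
def snap(n,f=None):
    st=readout.read_state(); im,d=eyes.get_image(n)
    if f: cv2.imwrite('pics/'+f,im[:,:,::-1])
    return im,d,st
E
python3 - <<'E'
from h import *
np.set_printoptions(precision=4,suppress=True)
ims=[]
for n in ['top','side']:
    im,d,st=snap(n); ims.append(im); np.savez(n+'0.npz',im=im,d=d)
    p,T=cam(n); print(n,T[:3,3],T[:3,2])
    for l in ['bay','berth','hood_edge','tray','tray_grip','tray_lip','station','mouth','lever_grip','tub','vial1']:
        r=spot_point(n,l)[:1 if l!='vial1' else 8]
        for x in r:
            c=np.array(x['centre'])*[560,420]; i,j=np.clip(c.round().astype(int),0,[559,419]); print(l,round(x['confidence'],2),c.round(0),pts(n,c,d[j,i])[0] if d[j,i]>0 else None)
cv2.imwrite('pics/a.png',ims[0][:,:,::-1]);cv2.imwrite('pics/b.png',ims[1][:,:,::-1])
print(readout.read_state())
E
```

```text
pics
top [ 0.2281 -0.0516  1.4312] [ 0.1993 -0.0143 -0.9798]
bay 0.65 [175. 199.] [0.5888 0.305  0.0296]
hood_edge 0.67 [179. 226.] [0.4883 0.2915 0.0464]
tray 0.61 [171. 217.] [0.5251 0.3254 0.0249]
tray_grip 0.83 [191. 211.] [0.5294 0.241  0.0754]
station 0.74 [315. 173.] [ 0.6128 -0.1891  0.1058]
mouth 0.95 [315. 156.] [ 0.6726 -0.1959  0.0996]
lever_grip 0.73 [309. 207.] [ 0.5178 -0.164  -0.0008]
tub 0.95 [266. 165.] [ 0.6888 -0.027  -0.0007]
vial1 0.62 [175. 225.] [0.4932 0.3041 0.0471]
vial1 0.55 [222. 214.] [0.5222 0.1453 0.01  ]
vial1 0.47 [184. 207.] [0.5543 0.2717 0.0465]
vial1 0.47 [177. 207.] [0.5568 0.2988 0.0359]
vial1 0.43 [184. 261.] [0.3661 0.2869 0.0215]
vial1 0.32 [387. 211.] [ 0.4682 -0.4286  0.0518]
side [-0.1135  0.5908  0.7544] [ 0.5759 -0.5927 -0.5631]
bay 0.64 [142. 313.] [0.56   0.3254 0.0433]
hood_edge 0.58 [190. 288.] [0.5053 0.2307 0.0861]
tray 0.89 [152. 330.] [0.5007 0.3375 0.0467]
tray_grip 0.71 [191. 288.] [0.5024 0.2306 0.0895]
tray_lip 0.57 [117. 339.] [0.5336 0.3992 0.0462]
station 0.61 [282. 215.] [ 0.5702 -0.1292  0.0652]
mouth 0.58 [283. 166.] [
[... 415 characters left out ...]
14. 288.] [0.5285 0.1554 0.0172]
vial1 0.44 [150. 329.] [0.5087 0.3398 0.0442]
{'clock': 1.2, 'q': array([ 1.15  ,  0.4675, -0.0116,  1.6027,  0.006 ,  1.0714, -0.0563]), 'joint_velocities': array([ 0.0004, -0.0018, -0.001 ,  0.0003,  0.0001, -0.0004,  0.    ]), 'joint_efforts': array([ -0.0012, -53.2225,   0.0209, -25.1625,   0.0115,   0.0013,
         0.    ]), 'position': array([ 0.2397, -0.6042,  0.2313]), 'orientation': array([[ 0.9295,  0.3689, -0.    ],
       [ 0.3689, -0.9295, -0.    ],
       [-0.0001,  0.    , -1.    ]]), 'contact_force': array([0.0323, 0.1237, 0.1886]), 'wrist_torque': array([ 0.0178, -0.008 ,  0.0154]), 'gripper_force': 0.0, 'gripper_width': 0.08516596721071727}
```

View pics/a.png

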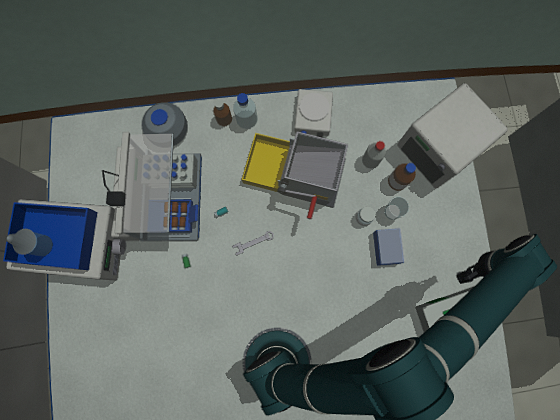

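View pics/b.png

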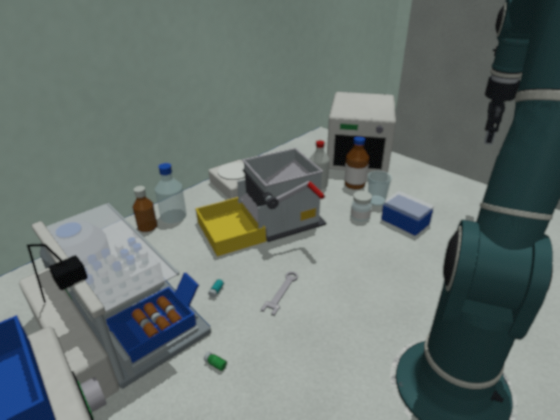

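Run:
```python
from h import *
np.set_printoptions(precision=4,suppress=True)
C=[];K=[]
for n in ['top','side']:
    z=np.load(n+'0.npz'); c,(u,v)=cloud(n,z['d']); C.append(c);K.append(cv2.cvtColor(z['im'],cv2.COLOR_RGB2HSV)[v,u])
def rect(P): 
    r=cv2.minAreaRect(P[:,:2].astype(np.float32)*1000); return np.round(r[0],1),np.round(r[1],1),round(r[2],1),len(P)
for n,c,k in zip(['top','side'],C,K):
    x,y,z=c.T
    hop=(abs(x-.66)<.16)&(abs(y+.2)<.16)&(z>.168)&(z<.19)&~((k[:,1]>120))
    print(n,'hop',rect(c[hop]))
    red=(abs(x-.5)<.12)&(abs(y+.17)<.12)&(k[:,1]>150)&((k[:,0]<8)|(k[:,0]>172))&(z>.13)
    if red.sum()>3: print('red',c[red].mean(0),c[red].min(0),c[red].max(0),red.sum())
    b=(k[:,0]>105)&(k[:,0]<130)&(k[:,1]>140)&(abs(x-.5)<.12)&(abs(y-.32)<.14)
    rim=b&(z>.047)&(z<.064); print('rim',rect(c[rim]))
    h=b&(z>.064)&(z<.13); print('handle',rect(c[h]),c[h].mean(0),c[h].min(0),c[h].max(0))
    dk=(k[:,1]<70)&(abs(z-.02)<.006)&(x>.4)&(x<.8)&(y>.15)&(y<.46); print('deck',rect(c[dk]),np.percentile(c[dk],[1,99],axis=0))
    yl=(k[:,0]>20)&(k[:,0]<35)&(k[:,1]>150)&(abs(x-.68)<.16)&(abs(y+.04)<.15)&(z>.042)&(z<.06); print('tub',rect(c[yl]))
    hd=(z>.195)&(z<.23)&(x>.3)&(x<.85)&(y>.15)&(y<.5); print('hood',hd.sum(), rect(c[hd]))
```

```text
top hop (array([ 612.6, -183.9]), array([174.9, 209.6]), 69.3, 496)
red [ 0.483  -0.1593  0.176 ] [ 0.4512 -0.1768  0.1671] [ 0.515  -0.1446  0.1814] 79
rim (array([524.4, 284.6]), array([ 70.1, 106.7]), 84.3, 71)
handle (array([518.6, 225.7]), array([21.3, 53.8]), 86.4, 43) [0.5205 0.2204 0.0983] [0.4914 0.2138 0.0814] [0.545  0.2367 0.1041]
deck (array([584.2, 265. ]), array([244.3, 374.1]), 66.3, 944) [[0.4405 0.1882 0.0143]
 [0.7622 0.4128 0.0257]]
tub (array([693.1, -27.4]), array([127.7, 180.2]), 69.8, 140)
hood 5154 (array([610.5, 368.8]), array([199.3, 328.1]), 85.2, 5154)
side hop (array([ 613.8, -184.5]), array([175.2, 204.1]), 69.6, 658)
red [ 0.4793 -0.1549  0.1755] [ 0.4487 -0.174   0.1693] [ 0.5121 -0.142   0.1805] 80
rim (array([528.2, 322. ]), array([155.7, 114.3]), 84.8, 760)
handle (array([516.7, 233.8]), array([28.9, 55.1]), 85.3, 336) [0.5155 0.2334 0.083 ] [0.4902 0.2178 0.0641] [0.5447 0.2496 0.1013]
deck (array([587.9, 289.1]), array([288.5, 322.5]), 79.6, 1885) [[0.4404 0.1653 0.0143]
 [0.7531 0.4518 0.0256]]
tub (array([667.4, -92.3]), array([267.8, 186. ]), 69.2, 316)
hood 8436 (array([609. , 371.6]), array([203. , 330.5]), 85.0, 8436)
```

Emit:
step_arm(
  travel=[
    [2.4,4.14,0],
    [2.4,4.14,0],
    [2.4,4.14,0],
    [2.4,4.14,0],
    [2.4,4.14,0],
    [2.4,4.14,0],
    [2.4,4.14,0],
    [2.4,4.14,0],
  ],
  spin=[3.17,3.17,3.17,3.17,3.17,3.17,3.17,3.17],
  claw=[1,1,1,1,1,1,1,1],
)

```text
clock: 2.0
position: [0.4325, -0.2713, 0.2317]
orientation: [[0.68, 0.733, 0.001], [0.733, -0.68, -0.001], [-0.0, 0.001, -1.0]]
contact_force: [0.8, -0.8, 0.0]
gripper_width: 0.0857
gripper_force: 0.0
```

Emit:
step_arm(
  travel=[
    [0.72,4.14,0],
    [0.72,4.14,0],
    [0.72,4.14,0],
    [0.72,4.14,0],
    [0.72,4.14,0],
    [0.72,4.14,0],
    [0.72,4.14,0],
    [0.72,4.14,0],
  ],
  spin=[3.17,3.17,3.17,3.17,3.17,3.17,3.17,3.17],
  claw=[1,1,1,1,1,1,1,1],
)

```text
clock: 2.8
position: [0.4895, 0.0598, 0.2317]
orientation: [[0.301, 0.954, 0.001], [0.954, -0.301, -0.0], [-0.0, 0.001, -1.0]]
contact_force: [0.7, 0.1, 0.2]
gripper_width: 0.085
gripper_force: 0.0
```

Emit:
step_arm(
  travel=[
    [0.72,4.14,0],
    [0.72,4.14,0],
    [0.72,2.14,0],
    [0.72,2.14,0],
    [0,0,0],
  ],
  spin=[3.17,3.17,3.17,3.17,0],
  claw=[1,1,1,1,1],
)

```text
clock: 3.3
position: [0.5182, 0.1873, 0.2315]
orientation: [[0.081, 0.997, 0.0], [0.997, -0.081, 0.003], [0.003, 0.0, -1.0]]
contact_force: [-0.2, -1.3, -0.2]
gripper_width: 0.0855
gripper_force: 0.0
```

Run:
```python
from h import *
np.set_printoptions(precision=4,suppress=True)
im,d,st=snap('wrist','w1.png')
c,(u,v)=cloud('wrist',d,st=st); k=cv2.cvtColor(im,cv2.COLOR_RGB2HSV)[v,u]
b=(k[:,0]>105)&(k[:,0]<130)&(k[:,1]>140)
x,y,z=c.T; print(st['position'])
# bay frame yaw 85
a=np.deg2rad(85); X=np.c_[np.cos(a),np.sin(a)].ravel(); Y=np.array([-X[1],X[0]])
for lo,hi in [(.064,.075),(.075,.085),(.085,.094),(.094,.11)]:
    m=b&(z>lo)&(z<hi)&(y<.28); q=c[m]
    if len(q)>5: print(lo,len(q),q.mean(0),'world min/max',q.min(0),q.max(0),'edges Y',np.percentile(q[:,:2]@Y,[1,99]),'X',np.percentile(q[:,:2]@X,[1,99]))
m=b&(z>.085)&(y<.28); print(cv2.minAreaRect((c[m][:,:2]*1000).astype(np.float32)))
p,T=cam('wrist',st); print(T)
```

```text
[0.5182 0.1873 0.2315]
0.064 439 [0.5219 0.2442 0.0696] world min/max [0.4947 0.2375 0.064 ] [0.5491 0.2504 0.075 ] edges Y [-0.5254 -0.4717] X [0.2845 0.2929]
0.075 441 [0.521  0.2369 0.0801] world min/max [0.4927 0.2306 0.075 ] [0.5484 0.2426 0.085 ] edges Y [-0.5251 -0.472 ] X [0.2774 0.2854]
0.085 426 [0.5211 0.2303 0.0896] world min/max [0.494  0.2246 0.0851] [0.7072 0.2556 0.094 ] edges Y [-0.5253 -0.4722] X [0.2714 0.2784]
0.094 758 [0.525  0.2225 0.0993] world min/max [0.4931 0.2134 0.094 ] [0.7057 0.2555 0.1099] edges Y [-0.6765 -0.472 ] X [0.2598 0.311 ]
((582.7559814453125, 224.01950073242188), (106.92478942871094, 273.6284484863281), 89.43089294433594)
[[ 0.9966 -0.0783 -0.0237  0.5245]
 [-0.0818 -0.955  -0.2852  0.2608]
 [-0.0003  0.2862 -0.9582  0.3747]
 [ 0.      0.      0.      1.    ]]
```

View pics/w1.png

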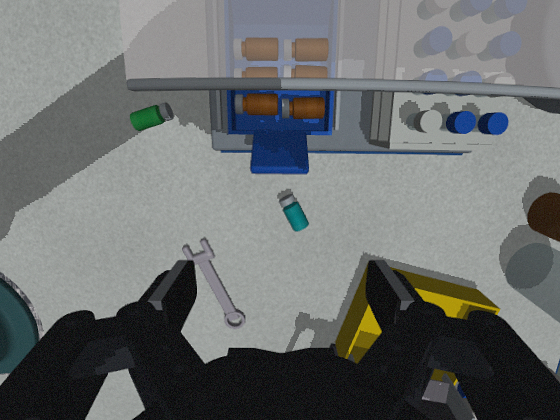

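Run:
```python
from h import *
np.set_printoptions(precision=3,suppress=True)
print(readout.read_state()['q'])
for n in ['top','side']:
    im,d,st=snap(n,'g_%s.png'%n); c,(u,v)=cloud(n,d); x,y,z=c.T
    for lo in np.arange(.21,.5,.03):
        m=(z>lo)&(z<lo+.03)&(abs(x-.52)<.12)&(y>.08)&(y<.32)
        if m.sum()>3: print(n,lo.round(2),m.sum(),'x',x[m].min(),x[m].max(),'y',y[m].min(),y[m].max())
a=cv2.imread('pics/g_side.png')[100:320,100:380]; cv2.imwrite('pics/g2.png',cv2.resize(a,None,fx=2.7,fy=2.7))
```

```text
[ 0.09   0.375 -0.613  1.819  0.248  1.025 -0.704]
top 0.21 65 x 0.44681494037430347 0.5561856352766192 y 0.2793088552464831 0.3191925512389849
top 0.27 4 x 0.5808234897551199 0.589601252362211 y 0.16763382946459796 0.1696814608514386
top 0.3 10 x 0.5784800395395732 0.5877404125757018 y 0.16793838125653876 0.16954318668929544
top 0.33 4 x 0.5779401090796895 0.5854032966445977 y 0.16787543762104504 0.17094200351779873
side 0.21 103 x 0.4417031583290663 0.6382672535970156 y 0.2690508220620547 0.3194796749493402
side 0.24 215 x 0.4600121773215387 0.56907049202482 y 0.16802890919790187 0.19861251091717258
side 0.27 282 x 0.4410299803384911 0.5878764963266639 y 0.16805256860291518 0.2031870743207782
side 0.3 529 x 0.44233418119180007 0.5913321467294117 y 0.17426453055335717 0.20416584117533604
side 0.33 479 x 0.44539734348359566 0.5868700598951618 y 0.1729668384931013 0.21792632309838428
side 0.36 572 x 0.4767054352437183 0.5351697687432202 y 0.15389258167160308 0.22136166014091108
side 0.39 610 x 0.477717920331671 0.547520968596164 y 0.14821133173797346 0.22131175982062212
side 0.42 689 x 0.477711739943027 0.5362545774164169 y 0.14969418944316026 0.22196819621897762
side 0.45 723 x 0.479648302237277 0.5312210938196704 y 0.15332620744575332 0.23331282213465687
side 0.48 697 x 0.47197818158408295 0.5331301193642681 y 0.14755962693319075 0.23152529111386805
```

View pics/g2.png

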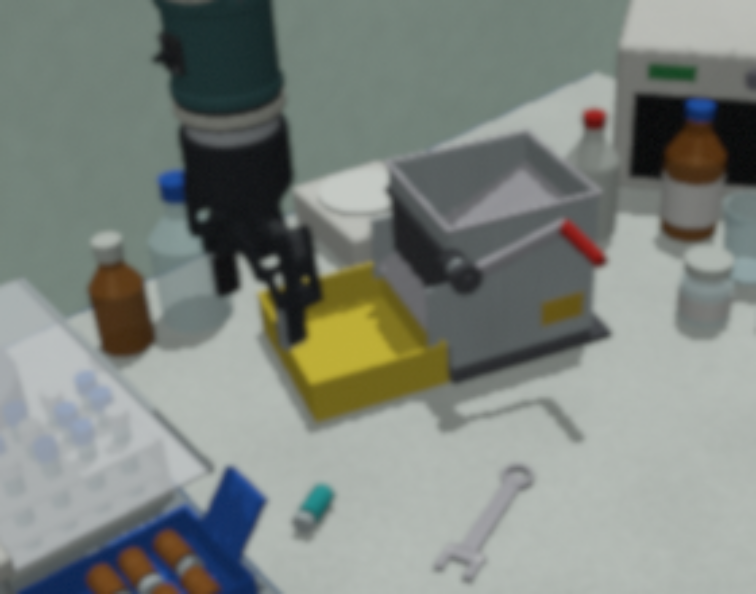

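Emit:
step_arm(
  travel=[
    [0.05,0.9,-3.5],
    [0.05,0.9,-3.5],
    [0.05,0.9,-3.5],
    [0.05,1.0,-3.0],
    [0,0,-2.0],
    [0,0,-1.05],
    [0,0,0],
  ],
  spin=[-0.3,0,0,0,0,0,0],
  claw=[1,1,1,1,1,1,1],
)

```text
clock: 4.15
position: [0.5196, 0.2192, 0.0647]
orientation: [[0.093, 0.996, -0.002], [0.996, -0.093, -0.002], [-0.002, -0.002, -1.0]]
contact_force: [-0.1, 0.1, -0.6]
gripper_width: 0.0853
gripper_force: 0.0
```

Emit:
step_arm(
  travel=[
    [0,0,0],
    [0,0,0],
    [0,0,0],
    [0,0,0],
    [0,0,0],
    [0,0,0],
  ],
  spin=[0,0,0,0,0,0],
  claw=[0.6,0.5,0.3,0,0,0],
  force=120,
)

```text
clock: 4.75
position: [0.521, 0.2207, 0.0679]
orientation: [[0.092, 0.996, 0.002], [0.996, -0.092, -0.0], [-0.0, 0.002, -1.0]]
contact_force: [-1.8, -0.6, 6.8]
gripper_width: 0.054
gripper_force: 124.7
```

Emit:
step_arm(
  travel=[
    [0,0,0.5],
    [0,0,0.5],
    [0,0,0.5],
    [0,0,0.5],
    [0,0,0],
  ],
  spin=[0,0,0,0,0],
  claw=[0,0,0,0,0],
)

```text
clock: 5.25
position: [0.5206, 0.221, 0.0866]
orientation: [[0.092, 0.996, 0.001], [0.996, -0.092, 0.0], [0.001, 0.001, -1.0]]
contact_force: [-0.4, -0.3, -4.5]
gripper_width: 0.0539
gripper_force: 126.4
```

```bash
cat > tilt.py <<'E'
from h import *
# tray tilt from blue-rim points in the side cloud; X = nose direction yaw(deg)
import sys
def tilt(yaw,name='side',save=None,lo=.03):
    im,d,st=snap(name,save); c,(u,v)=cloud(name,d,st=st); k=cv2.cvtColor(im,cv2.COLOR_RGB2HSV)[v,u]
    g=st['position']; a=np.deg2rad(yaw); X=np.array([np.cos(a),np.sin(a),0]); Y=np.array([-X[1],X[0],0]); r=c-g
    b=(k[:,0]>105)&(k[:,0]<130)&(k[:,1]>140)&(abs(r@Y)<.07)&(r@X>-.06)&(r@X<.26)&(abs(r[:,2])<.25)
    return np.c_[r@X,r@Y,r[:,2]][b],st,im,c,k
E
python3 - <<'E'
from tilt import *
np.set_printoptions(precision=3,suppress=True)
P,st,_,_,_=tilt(85,save='l1.png'); print(st['position'],st['contact_force'],len(P))
for x0 in np.arange(-.05,.24,.02):
    m=abs(P[:,0]-x0)<.01
    if m.sum()>3: print(x0.round(2),m.sum(),np.percentile(P[m][:,2],[2,50,98])+st['position'][2])
E
```

```text
[0.521 0.221 0.087] [-0.407 -0.27  -4.522] 2761
-0.01 9 [0.116 0.118 0.12 ]
0.01 239 [0.089 0.104 0.149]
0.03 479 [0.04  0.063 0.089]
0.05 156 [0.042 0.063 0.075]
0.07 220 [0.04  0.058 0.075]
0.09 163 [0.04  0.061 0.075]
0.11 164 [0.04  0.063 0.074]
0.13 413 [0.039 0.043 0.073]
0.15 465 [0.04  0.05  0.073]
0.17 453 [0.042 0.06  0.072]
```

View pics/l1.png

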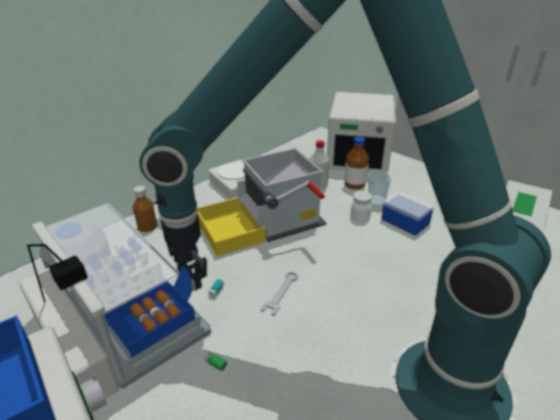

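Emit:
step_arm(
  travel=[
    [-0.06,-0.7,0.2],
    [-0.13,-1.5,0.5],
    [-0.2,-2.3,1.0],
    [-0.26,-3.0,1.0],
    [-0.28,-3.3,1.3],
    [-0.3,-3.5,1.5],
    [-0.3,-3.5,1.5],
    [-0.3,-3.5,1.5],
  ],
  spin=[0,0,0,0,0,0,0,0],
  claw=[0,0,0,0,0,0,0,0],
)

```text
clock: 6.1
position: [0.5011, 0.0059, 0.1712]
orientation: [[0.092, 0.996, -0.0], [0.996, -0.092, -0.0], [-0.001, -0.0, -1.0]]
contact_force: [0.9, -0.4, -3.8]
gripper_width: 0.0538
gripper_force: 126.8
```

Emit:
step_arm(
  travel=[
    [0.1,-3.5,2],
    [0.3,-3.5,2],
    [0.3,-3.5,2],
    [0.3,-3.5,1.5],
    [0.3,-3.5,0.5],
    [0.3,-3.5,0],
    [0.4,-3.5,0],
    [0.4,-3.5,0],
  ],
  spin=[-1.3,-1.3,-1.3,-1.3,-1.3,-1.3,-1.3,-1.3],
  claw=[0,0,0,0,0,0,0,0],
)

```text
clock: 6.9
position: [0.5252, -0.274, 0.2506]
orientation: [[0.271, 0.963, -0.0], [0.963, -0.271, -0.0], [-0.001, -0.0, -1.0]]
contact_force: [1.2, 0.5, -4.3]
gripper_width: 0.054
gripper_force: 126.8
```

Emit:
step_arm(
  travel=[
    [0.8,-3.5,0],
    [0.7,-3,0],
    [0.6,-2.4,0],
    [0.5,-1.7,0],
    [0.3,-1,0],
    [0.2,-0.6,0],
    [0,0,0],
    [0,0,0],
  ],
  spin=[-1.3,-1.3,-1.3,-0.9,0,0,0,0],
  claw=[0,0,0,0,0,0,0,0],
)

```text
clock: 7.7
position: [0.5569, -0.393, 0.2508]
orientation: [[0.348, 0.937, -0.0], [0.937, -0.348, 0.001], [0.001, -0.0, -1.0]]
contact_force: [-1.1, 0.6, -3.7]
gripper_width: 0.0537
gripper_force: 126.9
```

Run:
```python
from tilt import *
np.set_printoptions(precision=3,suppress=True)
P,st,_,_,_=tilt(69.5,save='m1.png'); print(st['position'],st['contact_force'],len(P))
for x0 in np.arange(-.05,.24,.04):
    m=abs(P[:,0]-x0)<.01
    if m.sum()>3: print(x0.round(2),m.sum(),np.percentile(P[m][:,2],[2,50,98])+st['position'][2],np.percentile(P[m][:,1],[2,98]))
tilt(69.5,'top',save='m2.png')
a=cv2.imread('pics/m1.png')[90:330,190:420]; b=cv2.imread('pics/m2.png')[90:330,220:450]
cv2.imwrite('pics/m3.png',cv2.resize(np.hstack([a,b]),None,fx=1.7,fy=1.7))
```

```text
[ 0.557 -0.393  0.251] [-1.135  0.593 -3.658] 1260
0.03 326 [0.205 0.229 0.252] [-0.051  0.059]
0.07 90 [0.203 0.226 0.238] [-0.051  0.06 ]
0.11 79 [0.207 0.225 0.235] [-0.05   0.061]
0.15 133 [0.206 0.219 0.236] [-0.051  0.06 ]
```

View pics/m3.png

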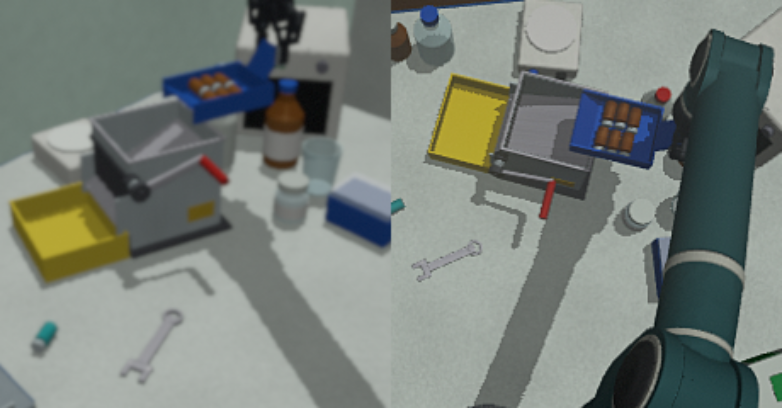

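Emit:
step_arm(
  travel=[
    [0.1,0,-1.0],
    [0.1,0,-1.0],
    [0,0,-0.5],
    [0,0,-0.3],
    [0,0,-0.2],
    [0,0,0],
  ],
  spin=[0,0,0,0,0,0],
  claw=[0,0,0,0,0,0],
)

```text
clock: 8.4
position: [0.5585, -0.3945, 0.2214]
orientation: [[0.35, 0.937, -0.0], [0.937, -0.35, -0.0], [-0.0, -0.0, -1.0]]
contact_force: [-4.1, -0.7, 1.9]
gripper_width: 0.0539
gripper_force: 127.2
```

Emit:
step_arm(
  travel=[
    [0,0,0],
    [0,0,0],
    [0.12,0.3,0.7],
    [0.15,0.4,0.7],
    [0.18,0.5,0.7],
    [0.2,0.5,0.7],
    [0.15,0.46,0.6],
    [0,0,0],
  ],
  spin=[0,0,0,0,0,0,0,0],
  claw=[0,0,0,0,0,0,0,0],
  force=25,
)

```text
clock: 9.2
position: [0.5681, -0.3713, 0.2562]
orientation: [[0.348, 0.938, 0.002], [0.938, -0.348, -0.0], [0.0, 0.002, -1.0]]
contact_force: [0.5, -0.1, -3.0]
gripper_width: 0.054
gripper_force: 127.0
```

```bash
cat >> tilt.py <<'E'
def report(yaw,save=None):
    P,st,im,c,k=tilt(yaw,save=save); p=st['position']; print(p.round(4),st['contact_force'].round(1),st['gripper_width'],st['gripper_force'])
    # upper envelope of near wall rim: fit the line by robust regression over rim-ish bins
    xs=[];zs=[]
    for x0 in np.arange(.0,.24,.01):
        m=abs(P[:,0]-x0)<.006
        if m.sum()>6: xs.append(x0); zs.append(np.percentile(P[m][:,2],96)+p[2])
    print(np.c_[xs,zs].round(3).tolist())
    f=np.polyfit(xs[4:],zs[4:],1); print('tilt deg',np.degrees(np.arctan(-f[0])))
    return c,k,st,im
E
python3 -c "
from tilt import *
report(69.5,'n1.png')"
```

```text
[ 0.5681 -0.3713  0.2562] [ 0.5 -0.1 -3. ] 0.05397189108383631 127.04619884490967
[[0.0, 0.29], [0.01, 0.285], [0.02, 0.268], [0.03, 0.251], [0.04, 0.242], [0.05, 0.242], [0.06, 0.243], [0.07, 0.242], [0.08, 0.242], [0.09, 0.243], [0.1, 0.241], [0.11, 0.24], [0.12, 0.24], [0.13, 0.241], [0.14, 0.242], [0.15, 0.24], [0.16, 0.241], [0.17, 0.241], [0.18, 0.24]]
tilt deg 0.8620649362971864
```

Emit:
step_arm(
  travel=[
    [-0.3,-0.9,-1.4],
    [-0.5,-1.3,-1.8],
    [0,0,-0.1],
    [0,0,0],
    [0,0,0],
  ],
  spin=[0,0,0,0,0],
  claw=[0.3,0.5,0.55,0.58,0.58],
  force=25,
)

```text
clock: 9.75
position: [0.558, -0.3958, 0.2221]
orientation: [[0.35, 0.937, -0.001], [0.937, -0.35, -0.001], [-0.002, -0.001, -1.0]]
contact_force: [-2.8, -1.8, 1.8]
gripper_width: 0.0536
gripper_force: 127.2
```

Emit:
step_arm(
  travel=[
    [0,0,0],
    [0,0,0],
  ],
  spin=[0,0],
  claw=[0.61,0.62],
)

```text
clock: 9.95
position: [0.5588, -0.3951, 0.2223]
orientation: [[0.35, 0.937, 0.0], [0.937, -0.35, -0.001], [-0.001, 0.001, -1.0]]
contact_force: [-1.1, -3.3, 1.4]
gripper_width: 0.0536
gripper_force: 127.2
```

Emit:
step_arm(
  travel=[
    [0,0,0],
    [0,0,0],
  ],
  spin=[0,0],
  claw=[0.625,0.628],
)

```text
clock: 10.15
position: [0.559, -0.3948, 0.2221]
orientation: [[0.35, 0.937, 0.0], [0.937, -0.35, -0.001], [-0.0, 0.001, -1.0]]
contact_force: [-1.7, -2.6, 2.1]
gripper_width: 0.0537
gripper_force: 112.9
```

Emit:
step_arm(
  travel=[
    [0,0,0],
    [0,0,0],
  ],
  spin=[0,0],
  claw=[0.63,0.63],
)

```text
clock: 10.35
position: [0.559, -0.3947, 0.2219]
orientation: [[0.35, 0.937, 0.0], [0.937, -0.35, -0.0], [-0.0, 0.001, -1.0]]
contact_force: [-1.9, -3.1, 2.3]
gripper_width: 0.0545
gripper_force: 104.9
```

Emit:
step_arm(
  travel=[
    [0,0,0],
    [0,0,0],
  ],
  spin=[0,0],
  claw=[0.632,0.632],
)

```text
clock: 10.55
position: [0.559, -0.3946, 0.2219]
orientation: [[0.35, 0.937, 0.0], [0.937, -0.35, -0.0], [-0.0, 0.0, -1.0]]
contact_force: [-1.6, -2.2, 1.9]
gripper_width: 0.0546
gripper_force: 96.8
```

Emit:
step_arm(
  travel=[
    [0,0,0],
    [0,0,0],
    [0.12,0.3,0.7],
    [0.15,0.4,0.7],
    [0.18,0.5,0.7],
    [0,0,0],
  ],
  spin=[0,0,0,0,0,0],
  claw=[0.64,0.647,0.647,0.647,0.647,0.647],
)

```text
clock: 11.15
position: [0.5647, -0.3807, 0.2441]
orientation: [[0.347, 0.938, 0.002], [0.938, -0.347, 0.0], [0.001, 0.002, -1.0]]
contact_force: [0.1, -0.7, -3.9]
gripper_width: 0.0553
gripper_force: 35.5
```

```bash
python3 -c "
from tilt import *
report(69.5,'n2.png')"
```

```text
[ 0.5647 -0.3807  0.2441] [ 0.1 -0.7 -3.9] 0.05527721743858037 35.52452087402344
[[0.0, 0.275], [0.01, 0.27], [0.02, 0.255], [0.03, 0.238], [0.04, 0.23], [0.05, 0.229], [0.06, 0.228], [0.07, 0.228], [0.08, 0.228], [0.09, 0.228], [0.1, 0.227], [0.11, 0.227], [0.12, 0.229], [0.13, 0.229], [0.14, 0.228], [0.15, 0.227], [0.16, 0.228], [0.17, 0.228], [0.18, 0.227]]
tilt deg 0.6576912465791723
```

Emit:
step_arm(
  travel=[
    [0,0,0],
    [0,0,0],
  ],
  spin=[0,0],
  claw=[0.65,0.651],
)

```text
clock: 11.4
position: [0.5631, -0.3824, 0.2425]
orientation: [[0.35, 0.937, -0.0], [0.937, -0.35, 0.001], [0.0, -0.001, -1.0]]
contact_force: [-0.5, 1.4, -2.5]
gripper_width: 0.0557
gripper_force: 19.2
```

Emit:
step_arm(
  travel=[
    [0,0,0],
    [0,0,0],
  ],
  spin=[0,0],
  claw=[0.652,0.652],
)

```text
clock: 11.6
position: [0.5632, -0.3824, 0.2426]
orientation: [[0.349, 0.937, -0.0], [0.937, -0.349, 0.001], [0.0, -0.001, -1.0]]
contact_force: [-0.1, 1.0, -1.7]
gripper_width: 0.0559
gripper_force: 15.1
```

```bash
python3 -c "
from tilt import *
report(69.5,'n3.png')"
```

```text
[ 0.5632 -0.3824  0.2426] [-0.1  1.  -1.7] 0.05585465780411622 15.140238404273987
[[0.0, 0.275], [0.01, 0.271], [0.02, 0.247], [0.03, 0.228], [0.04, 0.222], [0.05, 0.22], [0.06, 0.221], [0.07, 0.219], [0.08, 0.219], [0.09, 0.216], [0.1, 0.214], [0.11, 0.211], [0.12, 0.208], [0.13, 0.207], [0.14, 0.206], [0.15, 0.204], [0.16, 0.205], [0.17, 0.204]]
tilt deg 9.293408126328359
```

Emit:
step_arm(
  travel=[
    [0.18,0.47,0.7],
    [0.2,0.55,0.7],
    [0.22,0.6,0.7],
    [0.25,0.68,0.65],
    [0.28,0.74,0.6],
    [0.3,0.8,0.55],
    [0,0,0],
  ],
  spin=[0,0,0,0,0,0,0],
  claw=[0.652,0.652,0.652,0.652,0.652,0.652,0.652],
)

```text
clock: 12.35
position: [0.5791, -0.3422, 0.2832]
orientation: [[0.347, 0.938, 0.002], [0.938, -0.347, -0.0], [0.001, 0.002, -1.0]]
contact_force: [0.7, -0.2, -1.3]
gripper_width: 0.0554
gripper_force: 14.6
```

```bash
python3 -c "
from tilt import *
report(69.5,'n4.png')"
```

```text
[ 0.5791 -0.3422  0.2832] [ 0.7 -0.2 -1.3] 0.05535130347880955 14.567279666662216
[[0.0, 0.313], [0.01, 0.31], [0.02, 0.251], [0.03, 0.245], [0.04, 0.24], [0.05, 0.234], [0.06, 0.229], [0.07, 0.224], [0.08, 0.218], [0.09, 0.208], [0.1, 0.203], [0.11, 0.197], [0.12, 0.192], [0.13, 0.186]]
tilt deg 31.66138269928426
```

Emit:
step_arm(
  travel=[
    [0.2,0.55,0.35],
    [0.2,0.55,0.35],
    [0.22,0.58,0.3],
    [0.22,0.58,0.3],
    [0.23,0.6,0.25],
    [0.23,0.6,0.2],
    [0,0,0],
    [0,0,0],
  ],
  spin=[0,0,0,0,0,0,0,0],
  claw=[0.652,0.652,0.652,0.652,0.652,0.652,0.652,0.652],
)

```text
clock: 13.2
position: [0.5907, -0.3095, 0.2994]
orientation: [[0.349, 0.937, 0.0], [0.937, -0.349, -0.0], [-0.0, 0.0, -1.0]]
contact_force: [-0.8, -0.2, -3.0]
gripper_width: 0.0559
gripper_force: 14.2
```

Emit:
step_arm(
  travel=[
    [0.23,0.62,0.2],
    [0.23,0.62,0.15],
    [0.23,0.62,0.12],
    [0.23,0.62,0.1],
    [0.23,0.62,0.08],
    [0.23,0.62,0.05],
    [0,0,0],
    [0,0,0],
  ],
  spin=[0,0,0,0,0,0,0,0],
  claw=[0.652,0.652,0.652,0.652,0.652,0.652,0.652,0.652],
)

```text
clock: 14.0
position: [0.6044, -0.2723, 0.3063]
orientation: [[0.349, 0.937, -0.0], [0.937, -0.349, -0.0], [-0.0, -0.0, -1.0]]
contact_force: [0.6, -0.8, -2.9]
gripper_width: 0.0555
gripper_force: 14.2
```

```bash
python3 -c "
from tilt import *
report(69.5,'n5.png')
snap('top','n6.png'); snap('wrist','n7.png')
r=lambda f,a,b,c,d: cv2.resize(cv2.imread('pics/'+f)[a:b,c:d],(390,390))
cv2.imwrite('pics/n8.png',np.hstack([r('n5.png',90,270,210,390),r('n6.png',90,250,240,400)]))"
```

```text
[ 0.6044 -0.2723  0.3063] [ 0.6 -0.8 -2.9] 0.05553644590446162 14.222671687602997
[[0.0, 0.336], [0.01, 0.334], [0.02, 0.266], [0.03, 0.257], [0.04, 0.249], [0.05, 0.241], [0.06, 0.232], [0.07, 0.226], [0.08, 0.218], [0.09, 0.211], [0.1, 0.202], [0.11, 0.196]]
tilt deg 37.219178450867524
```

View pics/n8.png

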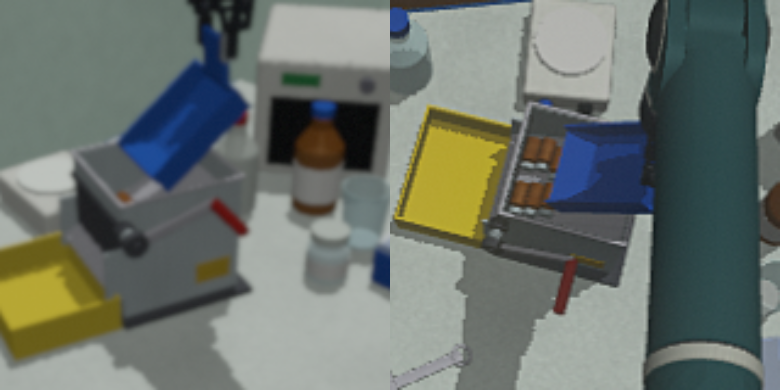

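Emit:
step_arm(
  travel=[
    [-0.68,-1.86,-0.34],
    [-0.68,-1.86,-0.34],
    [-0.58,-1.63,-0.8],
    [-0.58,-1.63,-0.8],
    [-0.38,-1.0,-0.9],
    [-0.36,-0.97,-1.0],
    [-0.36,-0.95,-1.0],
    [-0.35,-0.93,-1.0],
  ],
  spin=[0,0,0,0,0,0,0,0],
  claw=[0.652,0.652,0.652,0.652,0.652,0.652,0.652,0.652],
)

```text
clock: 14.95
position: [0.5649, -0.3807, 0.2436]
orientation: [[0.349, 0.937, 0.001], [0.937, -0.349, 0.001], [0.001, 0.0, -1.0]]
contact_force: [1.1, 1.6, -0.4]
gripper_width: 0.0555
gripper_force: 14.5
```

Emit:
step_arm(
  travel=[
    [-0.2,-0.5,-0.75],
    [-0.2,-0.5,-0.75],
    [-0.17,-0.4,-0.75],
    [0,0,0],
  ],
  spin=[0,0,0,0],
  claw=[0.652,0.652,0.652,0.652],
)

```text
clock: 15.35
position: [0.5583, -0.3949, 0.2205]
orientation: [[0.35, 0.937, -0.002], [0.937, -0.35, 0.001], [0.0, -0.002, -1.0]]
contact_force: [0.4, 1.1, -0.2]
gripper_width: 0.0557
gripper_force: 14.2
```

```bash
python3 -c "
from tilt import *
report(69.5,'o1.png')
snap('top','o2.png')
r=lambda f,a,b,c,d: cv2.resize(cv2.imread('pics/'+f)[a:b,c:d],(390,390))
cv2.imwrite('pics/o8.png',np.hstack([r('o1.png',90,270,210,390),r('o2.png',110,230,260,380)]))"
```

```text
[ 0.5583 -0.3949  0.2205] [ 0.4  1.1 -0.2] 0.0556582512628683 14.223042279481888
[[0.0, 0.252], [0.01, 0.248], [0.02, 0.233], [0.03, 0.218], [0.04, 0.208], [0.05, 0.207], [0.06, 0.207], [0.07, 0.208], [0.08, 0.207], [0.09, 0.208], [0.1, 0.209], [0.11, 0.209], [0.12, 0.21], [0.13, 0.208], [0.14, 0.21], [0.15, 0.211], [0.16, 0.211], [0.17, 0.212], [0.18, 0.212]]
tilt deg -1.9410756630099444
```

View pics/o8.png

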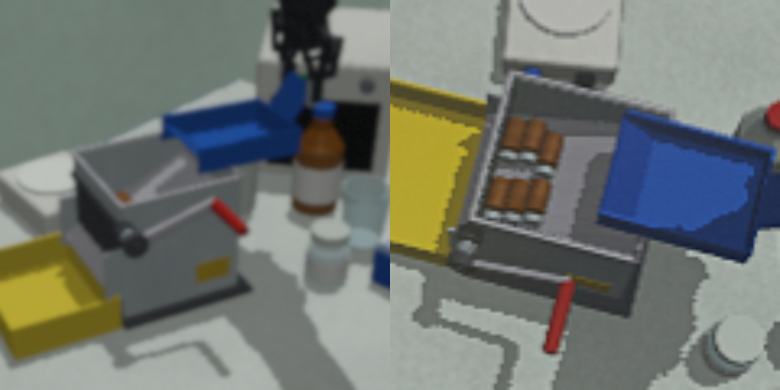

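Emit:
step_arm(
  travel=[
    [0,0,0],
    [0,0,0],
    [0,0,0.5],
    [0,0,1.0],
    [0,0,1.5],
    [-0.6,2.5,0.5],
    [-0.6,4.5,0],
    [-0.6,4.5,0],
  ],
  spin=[0,0,0,0,0,1.7,1.7,1.7],
  claw=[0,0,0,0,0,0,0,0],
  force=120,
)

```text
clock: 16.25
position: [0.5412, -0.2792, 0.2587]
orientation: [[0.265, 0.964, 0.002], [0.964, -0.265, -0.001], [-0.001, 0.003, -1.0]]
contact_force: [0.9, 0.7, -2.9]
gripper_width: 0.0537
gripper_force: 126.4
```

Emit:
step_arm(
  travel=[
    [-0.6,4.5,0],
    [-0.6,4.5,0],
    [-0.6,4.5,0],
    [-0.6,4.5,-1],
    [-0.6,4.2,-2],
    [-0.6,4.2,-2.5],
    [0,3.5,-3],
    [0.26,2.8,-3],
  ],
  spin=[1.7,1.7,1.7,1.7,1.7,1.6,0,0],
  claw=[0,0,0,0,0,0,0,0],
)

```text
clock: 17.05
position: [0.5083, 0.0496, 0.1431]
orientation: [[0.09, 0.996, 0.004], [0.996, -0.09, -0.0], [0.0, 0.004, -1.0]]
contact_force: [0.3, -1.2, -2.7]
gripper_width: 0.0532
gripper_force: 126.4
```

```bash
python3 -c "
from tilt import *
st=readout.read_state(); print(st['position'],np.degrees(np.arctan2(st['orientation'][1,1],st['orientation'][0,1])))
report(85,'q1.png')"
```

```text
[0.50834765 0.04963421 0.14311927] -5.172107014192453
[0.5083 0.0496 0.1431] [ 0.3 -1.2 -2.7] 0.05323159857540394 126.44980430603027
[[0.0, 0.174], [0.01, 0.17], [0.02, 0.156], [0.03, 0.14], [0.04, 0.128], [0.05, 0.127], [0.06, 0.128], [0.07, 0.128], [0.08, 0.129], [0.09, 0.13], [0.1, 0.129], [0.11, 0.129], [0.12, 0.129], [0.13, 0.129], [0.14, 0.13], [0.15, 0.132], [0.16, 0.131], [0.17, 0.131], [0.18, 0.131]]
tilt deg -1.4570757156644083
```

Emit:
step_arm(
  travel=[
    [0.26,3.5,-1.2],
    [0.28,3.5,-1.2],
    [0.26,3.0,-0.9],
    [0.2,2.8,-0.9],
    [0.15,2.0,-0.6],
    [0.1,1.3,-0.4],
    [0,0.8,0],
    [0,0,0],
  ],
  spin=[0,0,0,0,0,0,0,0],
  claw=[0,0,0,0,0,0,0,0],
)

```text
clock: 17.9
position: [0.5205, 0.2171, 0.0908]
orientation: [[0.091, 0.996, 0.001], [0.996, -0.091, 0.0], [0.001, 0.001, -1.0]]
contact_force: [0.4, 0.3, -3.2]
gripper_width: 0.0536
gripper_force: 127.7
```

Emit:
step_arm(
  travel=[
    [0,0,-0.8],
    [0,0,-0.6],
    [0,0,-0.4],
    [0,0,0],
    [0,0,0],
  ],
  spin=[0,0,0,0,0],
  claw=[0,0,0,0,0],
)

```text
clock: 18.4
position: [0.5201, 0.216, 0.0718]
orientation: [[0.092, 0.996, -0.0], [0.996, -0.092, -0.0], [-0.0, -0.0, -1.0]]
contact_force: [0.4, -0.5, -2.2]
gripper_width: 0.0535
gripper_force: 127.8
```

Emit:
step_arm(
  travel=[
    [0,0,-0.2],
    [0,0,0],
    [0,0,0],
    [0,0,0],
    [0,0,0],
  ],
  spin=[0,0,0,0,0],
  claw=[0,0.64,0.655,0.8,1],
)

```text
clock: 18.9
position: [0.5206, 0.2167, 0.0705]
orientation: [[0.092, 0.996, 0.001], [0.996, -0.092, 0.001], [0.001, 0.001, -1.0]]
contact_force: [0.3, 0.5, 0.5]
gripper_width: 0.0804
gripper_force: 0.0
```

Emit:
step_arm(
  travel=[
    [0,0,2.5],
    [0,0,3.5],
    [-0.2,-3,0],
    [-0.2,-3,0],
    [0,0,0],
    [0,0,-3],
    [0,0,-2.5],
  ],
  spin=[0,0,0,0,0,0,0],
  claw=[1,1,0.5,0,0,0,0],
)

```text
clock: 19.6
position: [0.517, 0.1566, 0.0751]
orientation: [[0.092, 0.996, 0.003], [0.996, -0.092, 0.001], [0.001, 0.002, -1.0]]
contact_force: [-0.0, 0.3, 0.2]
gripper_width: 0.0123
gripper_force: 0.0
```

```bash
cat > bay.py <<'E'
from h import *
np.set_printoptions(precision=4,suppress=True)
def go():
    im,d,st=snap('wrist'); c,(u,v)=cloud('wrist',d,st=st); k=cv2.cvtColor(im,cv2.COLOR_RGB2HSV)[v,u]
    print(st['position'],st['contact_force'],st['gripper_width'])
    for n in ['side']:
        im,d,_=snap(n); c,(u,v)=cloud(n,d); k=cv2.cvtColor(im,cv2.COLOR_RGB2HSV)[v,u]
        b=(k[:,0]>105)&(k[:,0]<130)&(k[:,1]>140)&(abs(c[:,0]-.53)<.09)&(c[:,1]>.18)&(c[:,1]<.43)&(c[:,2]>.025)&(c[:,2]<.12)
        a=np.deg2rad(85); X=np.array([np.cos(a),np.sin(a)]);Y=np.array([-X[1],X[0]]); O=np.array([.604,.306]); q=c[b]; x=(q[:,:2]-O)@X; y=(q[:,:2]-O)@Y
        rim=(q[:,2]<.062); print(n,'tray x range',np.percentile(x[rim],[.5,99.5]),'y',np.percentile(y[rim],[.5,99.5]))
        print(cv2.minAreaRect((q[rim][:,:2]*1000).astype(np.float32)))
        for lo in np.arange(-.06,.1,.03):
            m=abs(x-lo)<.008; print(lo.round(2),m.sum(),np.percentile(q[m][:,2],97) if m.sum() else '')
        al=(c[:,2]>.06)&(c[:,2]<.088)&(c[:,1]>.36)&(c[:,1]<.43)&(c[:,0]>.45)&(c[:,0]<.62)&(k[:,1]<90); print('stop',al.sum(),np.percentile((c[al][:,:2]-O)@X,[2,10,50,98]) if al.sum() else '')
go()
E
python3 bay.py
```

```text
[0.517  0.1566 0.0751] [-0.0262  0.256   0.1584] 0.012264665522651244
side tray x range [-0.0685  0.0826] y [0.0212 0.1325]
((528.6776123046875, 317.9610290527344), (155.81195068359375, 116.93724060058594), 85.35942077636719)
-0.06 364 0.060056697376975866
-0.03 215 0.056868940547377844
0.0 208 0.056304922046151056
0.03 200 0.05618310613007438
0.06 364 0.056466784180928944
0.09 32 0.05228907220993688
stop 167 [0.0958 0.0963 0.0997 0.1038]
```

Emit:
step_arm(
  travel=[
    [0.2,1.5,0],
    [0.2,1.2,0],
    [0.05,0.5,0],
    [0.05,0.5,0],
    [0.05,0.5,0],
    [0.03,0.3,0],
    [0,0,0],
  ],
  spin=[0,0,0,0,0,0,0],
  claw=[0,0,0,0,0,0,0],
  force=40,
)

```text
clock: 20.4
position: [0.5222, 0.201, 0.0752]
orientation: [[0.092, 0.996, 0.0], [0.996, -0.092, -0.001], [-0.001, 0.0, -1.0]]
contact_force: [-0.3, -1.4, 1.6]
gripper_width: 0.0
gripper_force: 0.6
```

Emit:
step_arm(
  travel=[
    [0.03,0.3,0],
    [0.03,0.3,0],
    [0,0,0],
  ],
  spin=[0,0,0],
  claw=[0,0,0],
)

```text
clock: 20.7
position: [0.5226, 0.2077, 0.075]
orientation: [[0.091, 0.996, 0.0], [0.996, -0.091, 0.0], [0.0, 0.0, -1.0]]
contact_force: [0.4, -2.2, 1.3]
gripper_width: 0.0003
gripper_force: 1.0
```

```bash
python3 bay.py
```

```text
[0.5226 0.2077 0.075 ] [ 0.383  -2.2182  1.2994] 0.00033870942396872154
side tray x range [-0.0586  0.0889] y [0.0217 0.1328]
((528.6387329101562, 326.52545166015625), (153.37330627441406, 113.29444122314453), 84.60993194580078)
-0.06 382 0.07448116838963846
-0.03 201 0.05644892692936876
0.0 204 0.056069308902234126
0.03 215 0.05664201440400959
0.06 302 0.05619718007880091
0.09 163 0.05627296330795714
stop 167 [0.0956 0.0964 0.0996 0.1038]
```

Emit:
step_arm(
  travel=[
    [0.02,0.25,0],
    [0.02,0.2,0],
    [0,0,0],
  ],
  spin=[0,0,0],
  claw=[0,0,0],
)

```text
clock: 21.1
position: [0.5228, 0.21, 0.0749]
orientation: [[0.093, 0.996, -0.001], [0.996, -0.093, -0.003], [-0.003, -0.001, -1.0]]
contact_force: [0.6, -7.0, 4.9]
gripper_width: -0.0001
gripper_force: 3.4
```

Emit:
step_arm(
  travel=[
    [0.01,0.15,0],
    [0.01,0.15,0],
    [0,0,0],
  ],
  spin=[0,0,0],
  claw=[0,0,0],
)

```text
clock: 21.4
position: [0.5229, 0.2102, 0.0748]
orientation: [[0.094, 0.996, -0.002], [0.996, -0.094, -0.008], [-0.008, -0.002, -1.0]]
contact_force: [-2.4, -12.5, 8.9]
gripper_width: 0.0002
gripper_force: 6.4
```

```bash
python3 bay.py
```

```text
[0.5229 0.2102 0.0748] [ -2.4375 -12.4887   8.8994] 0.0002462653682737734
side tray x range [-0.0569  0.0887] y [0.0216 0.1327]
((528.6798095703125, 326.35980224609375), (153.07521057128906, 114.63316345214844), 84.43280792236328)
-0.06 363 0.0769212169125195
-0.03 178 0.05641874265011485
0.0 202 0.05608173454024719
0.03 214 0.056589840905582015
0.06 287 0.05631772427836323
0.09 163 0.05633463740908542
stop 169 [0.0955 0.0963 0.0997 0.1038]
```

Emit:
step_arm(
  travel=[
    [0,-1.0,0],
    [0,-2.0,0],
    [-0.66,-4.0,2.5],
    [-0.66,-4.0,2.5],
    [-0.66,-4.0,2.5],
    [-0.66,-4.0,2.5],
    [-0.66,-4.0,2.5],
    [-0.66,-4.0,1.5],
  ],
  spin=[0,0,-2,-2,-2,-2,-2,-2],
  claw=[0,0,0,0,0,0,0,0],
)

```text
clock: 22.3
position: [0.4842, -0.0558, 0.2169]
orientation: [[0.297, 0.955, 0.004], [0.955, -0.297, 0.001], [0.002, 0.004, -1.0]]
contact_force: [1.3, 0.6, 0.4]
gripper_width: -0.0003
gripper_force: 0.0
```

Emit:
step_arm(
  travel=[
    [-0.66,-4.0,0],
    [-0.7,-4.0,0],
    [0,-1.0,0],
    [0,0,0],
  ],
  spin=[-2,-1.2,0,0],
  claw=[0,0,0,0],
)

```text
clock: 22.7
position: [0.47, -0.1463, 0.2148]
orientation: [[0.352, 0.936, 0.001], [0.936, -0.352, 0.0], [0.001, 0.001, -1.0]]
contact_force: [-0.0, 1.1, -0.3]
gripper_width: -0.0
gripper_force: 0.0
```

```bash
cat > lev.py <<'E'
from h import *
np.set_printoptions(precision=4,suppress=True)
for n in ['side','top','wrist']:
    im,d,st=snap(n); c,(u,v)=cloud(n,d,st=st); k=cv2.cvtColor(im,cv2.COLOR_RGB2HSV)[v,u]; x,y,z=c.T
    red=(abs(x-.5)<.12)&(abs(y+.15)<.12)&(k[:,1]>150)&((k[:,0]<8)|(k[:,0]>172))&(z>.04)&(z<.3)
    if red.sum()>3:
        q=c[red]; xs=np.array([.937,-.35]);ys=np.array([.35,.937]); r=q[:,:2]-[.636,-.187]
        print(n,red.sum(),q.mean(0),'xs',np.percentile(r@xs,[2,98]),'ys',np.percentile(r@ys,[2,50,98]),'z',np.percentile(z[red],[2,50,98]))
print(st['position'],st['contact_force'])
E
python3 lev.py; python3 bay.py
```

```text
side 79 [ 0.4781 -0.1543  0.1756] xs [-0.1897 -0.1266] ys [-0.0297 -0.024  -0.0207] z [0.1708 0.1758 0.1798]
wrist 1878 [ 0.4868 -0.1573  0.1769] xs [-0.187  -0.1192] ys [-0.0322 -0.0236 -0.0196] z [0.171  0.1774 0.1796]
[ 0.4704 -0.1434  0.2149] [-0.1151  0.9713 -0.2095]
[ 0.4704 -0.143   0.2149] [-0.0062  0.7508 -0.4887] 9.827440714792586e-06
side tray x range [-0.0571  0.0887] y [0.0217 0.1328]
((529.4178466796875, 327.88555908203125), (149.67373657226562, 114.53968048095703), 84.70404052734375)
-0.06 368 0.07605934790595005
-0.03 201 0.056416731185325975
0.0 203 0.05606048371022729
0.03 211 0.05585834056598954
0.06 284 0.056184683319831404
0.09 167 0.0555031607011173
stop 169 [0.0958 0.0964 0.0996 0.1039]
```

Emit:
step_arm(
  travel=[
    [-0.25,-0.66,-1.5],
    [0,0,-1.5],
    [0,0,-0.6],
    [-0.05,-0.15,-1.0],
    [-0.05,-0.15,-1.0],
    [0,0,-0.95],
    [0,0,-0.95],
    [0,0,0],
  ],
  spin=[0,0,0,0,0,0,0,0],
  claw=[0,0,0,0,0,0,0,0],
)

```text
clock: 23.75
position: [0.4663, -0.1547, 0.1389]
orientation: [[0.35, 0.937, -0.0], [0.937, -0.35, 0.001], [0.001, -0.001, -1.0]]
contact_force: [-0.5, 0.7, -0.2]
gripper_width: 0.0001
gripper_force: 0.0
```

```bash
python3 lev.py
```

```text
side 39 [ 0.4835 -0.1594  0.1353] xs [-0.1896 -0.1248] ys [-0.034  -0.0268 -0.024 ] z [0.1301 0.1353 0.1392]
wrist 2169 [ 0.4904 -0.1618  0.1364] xs [-0.1874 -0.1201] ys [-0.0361 -0.0263 -0.0226] z [0.13   0.1369 0.1393]
[ 0.4667 -0.1542  0.1397] [ 0.5071  0.4154 -0.22  ]
```

Emit:
step_arm(
  travel=[
    [0.06,0.15,-0.95],
    [0.06,0.15,-0.95],
    [0.12,0.31,-0.9],
    [0.12,0.31,-0.9],
    [0.16,0.44,-0.83],
    [0.16,0.44,-0.83],
    [0.16,0.44,-0.8],
    [0,0,0],
  ],
  spin=[0,0,0,0,0,0,0,0],
  claw=[0,0,0,0,0,0,0,0],
)

```text
clock: 24.7
position: [0.4754, -0.1343, 0.0797]
orientation: [[0.35, 0.937, 0.0], [0.937, -0.35, -0.004], [-0.004, 0.001, -1.0]]
contact_force: [-5.0, -5.7, 15.8]
gripper_width: -0.0001
gripper_force: 7.8
```

Emit:
step_arm(
  travel=[
    [0,0,-0.1],
    [0,0,0],
    [0,0,0],
    [0,0,0],
  ],
  spin=[0,0,0,0],
  claw=[0,0,0,0],
)

```text
clock: 25.1
position: [0.4754, -0.1343, 0.0795]
orientation: [[0.351, 0.937, 0.001], [0.937, -0.351, -0.004], [-0.003, 0.002, -1.0]]
contact_force: [-7.3, -4.9, 22.8]
gripper_width: -0.0
gripper_force: 11.7
```

```bash
python3 lev.py; python3 -c "
from h import *
snap('top','r1.png');snap('side','r2.png')
r=lambda f,a,b,c,d: cv2.resize(cv2.imread('pics/'+f)[a:b,c:d],(390,390))
cv2.imwrite('pics/r3.png',np.hstack([r('r2.png',100,290,180,370),r('r1.png',120,240,230,350)]))"
```

```text
side 51 [ 0.488  -0.1361  0.0775] xs [-0.1905 -0.1216] ys [-0.0114 -0.0041  0.0006] z [0.0724 0.0778 0.0813]
wrist 2394 [ 0.4964 -0.1378  0.078 ] xs [-0.1871 -0.1209] ys [-0.0118 -0.0017  0.0018] z [0.0721 0.0787 0.0811]
[ 0.4754 -0.1343  0.0795] [-7.0075 -3.7316 23.5284]
```

View pics/r3.png

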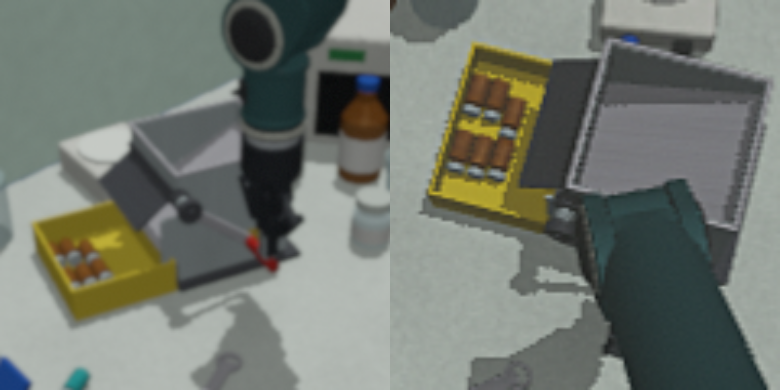

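Emit:
step_arm(
  travel=[
    [-0.17,-0.47,0.67],
    [-0.16,-0.44,0.8],
    [-0.16,-0.44,0.8],
    [-0.12,-0.31,0.8],
    [-0.12,-0.31,0.8],
    [-0.04,-0.1,0.7],
    [-0.04,-0.1,0.7],
    [-0.04,-0.1,0.7],
  ],
  spin=[0,0,0,0,0,0,0,0],
  claw=[0,0,0,0,0,0,0,0],
)

```text
clock: 26.15
position: [0.4677, -0.1541, 0.1379]
orientation: [[0.348, 0.937, 0.003], [0.937, -0.348, 0.0], [0.001, 0.002, -1.0]]
contact_force: [1.9, 1.8, 3.7]
gripper_width: -0.0001
gripper_force: 1.8
```

Emit:
step_arm(
  travel=[
    [0,0,0.6],
    [0,0,0.6],
    [0,0,0.6],
    [0.03,0.09,0.6],
    [0.03,0.09,0.6],
    [0.03,0.09,0.5],
    [0,0,0.4],
    [0,0,0.4],
  ],
  spin=[0,0,0,0,0,0,0,0],
  claw=[0,0,0,0,0,0,0,0],
)

```text
clock: 26.95
position: [0.4667, -0.1525, 0.1801]
orientation: [[0.35, 0.937, -0.001], [0.937, -0.35, -0.0], [-0.0, -0.001, -1.0]]
contact_force: [-0.8, -0.3, 0.2]
gripper_width: -0.0002
gripper_force: 0.0
```

Emit:
step_arm(
  travel=[
    [0,0,0.3],
    [0,0,0.3],
    [0,0,0.3],
    [0,0,0.3],
    [0,0,0.3],
    [0,0,2],
    [0,0,4],
    [0,0,0],
  ],
  spin=[0,0,0,0,0,0,0,0],
  claw=[0,0,0,0,0,0,0,0],
)

```text
clock: 27.75
position: [0.4701, -0.1529, 0.2597]
orientation: [[0.349, 0.937, 0.008], [0.937, -0.349, -0.003], [-0.0, 0.009, -1.0]]
contact_force: [0.5, 0.3, 0.0]
gripper_width: -0.0002
gripper_force: 0.0
```

```bash
python3 lev.py; python3 bay.py; python3 -c "
from h import *
snap('top','s1.png');snap('side','s2.png')
r=lambda f,a,b,c,d: cv2.resize(cv2.imread('pics/'+f)[a:b,c:d],(390,390))
cv2.imwrite('pics/s3.png',np.hstack([r('s2.png',170,400,80,310),r('s1.png',120,250,220,350)]))"
```

```text
side 78 [ 0.4784 -0.1543  0.1756] xs [-0.1896 -0.1265] ys [-0.0296 -0.0241 -0.0207] z [0.1708 0.1758 0.1795]
wrist 1553 [ 0.4836 -0.1575  0.1772] xs [-0.1864 -0.1191] ys [-0.0332 -0.0254 -0.02  ] z [0.1721 0.1777 0.1799]
[ 0.4676 -0.1526  0.2559] [-0.6942  0.5914  0.0581]
[ 0.4669 -0.1524  0.2549] [-0.4747 -0.0144 -0.0562] -0.00034695716040009924
side tray x range [-0.0569  0.0886] y [0.0215 0.1328]
((528.6161499023438, 327.10113525390625), (153.41616821289062, 113.70731353759766), 84.22977447509766)
-0.06 364 0.0762758393918064
-0.03 202 0.056909127269218346
0.0 195 0.0565347828662405
0.03 215 0.05630226121608672
0.06 288 0.05581684616760107
0.09 163 0.05590125910504105
stop 168 [0.0957 0.0963 0.0996 0.1038]
```

View pics/s3.png

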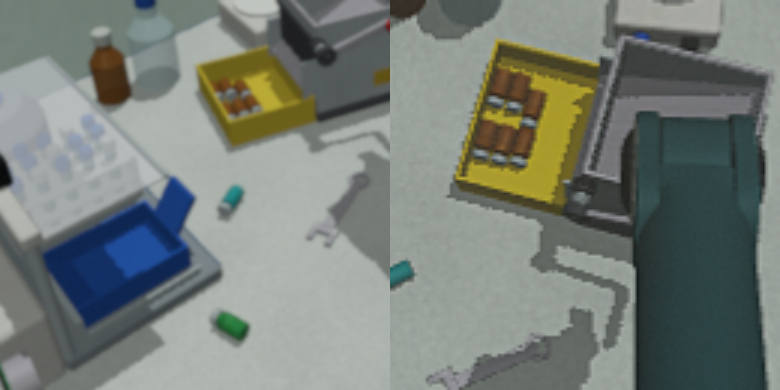

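```bash
python3 -c "
from station import workorder
print(workorder.finish_job())"
```

```text
the job is handed in; nothing more can be done
None
```

I've handed the job in, but the hand-in gave no verdict. The last pictures show all six vials in the yellow tub, the lever eased back up to home, and the empty tray level in its berth. I pushed the tray until the force rose sharply and it stopped moving, so it should be against the back stop, though the camera could not see that contact.

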